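# Park the fixture's locating pin in the rack notch

### The job

The bracket in the welding fixture is bolted down, so its locating pin (the one with the tall round knob) must come out before the heat seizes it. Draw that pin straight up out of its bore, carry it to the parking rack and set it down well inside the open notch, so that it hangs upright with its collar lying flat on the shelf; set it down, do not drop it. Leave the hex bolt where it is in the other bore.

Things in the scene. Friction and masses are not known exactly. Their poses are not given: they have to be found in the camera images.
- fixture: Dark steel fixture, fixed: base 140 x 190 x 12 mm, block 90 x 160 mm, flat top 70 mm above the table. Origin on the table under its middle; x, y along the 140 and 190 mm sides, z up. Vertical 20 mm bores at x -20, y +45 and -45 mm: one holds the locating pin, the other the hex bolt, either way round. The clamped bracket sticks out at +x; its fin at x 90 mm is 85 mm above the table.
- pin_knob (a point): Centre (half-way up) of the locating pin's black round knob, to be gripped: 28 mm across, 50 mm tall. Below it a steel collar 48 mm across, 6 mm thick, its underside 31 mm below this point, then a 16 mm shank to 86 mm below this point. At the start it stands loose in its bore, collar on the block's top. z points up the pin; yaw does not matter. About 0.2 kg.
- bolt_head (a point): Centre of the steel hex head (28 mm across corners, 13 mm high) of the bolt in the other bore; the head's top is 16 mm above the block's top. Loose in its bore; it stays where it is.
- notch (a point): Middle of the notch in the parking rack's shelf, at the shelf's top, 70 mm above the table. Notch 28 mm wide (along y), 56 mm long; x points out of its mouth at x +28 mm, closed end at x -28 mm. Shelf steel, 8 mm thick, 100 mm wide, nothing above it; an upright carries it beyond the closed end; below the notch it is free down to a 10 mm thick foot plate. Fixed.

How it is judged:
By the outcome, as a careful person would: the job done as asked, in the order asked, and still so for the second after the job is handed in, with the robot touching nothing.
It also fails if it takes over 42 s, if anything falls off the work surface, if the arm or the gripper's body presses on something with over 40 N, if the wrist force passes 120 N, or if a joint passes its speed limit or range.

### The arm

A 6-joint arm with a two-finger parallel gripper is mounted at the origin on the work surface. World frame = base frame: x ahead of the robot, y to its left, z up, the work surface at z = 0. Lengths are in m, angles in rad, forces in N, time in s.
With the tool pointing down it reaches from about 0.3 to 0.775 m from the base axis. Payload 14.6 kg.
Tool frame: the origin (TCP) lies on the front face of the gripper's body, between the roots of the fingers; the fingertips stand 97 mm ahead of it and the grasp point (between the pads) lies 78 mm ahead of it; z points along the fingers, y is the direction in which the jaws open and shut (so a half turn about z gives the same grasp; the last joint's range is limited). The gripper opens to 94 mm and grips with 3 to 60 N. Pads are 16 mm wide; open, the fingers measure 119 mm over their backs; the gripper's body (75 mm by 177 mm) begins 78 mm behind the grasp point.
Start: joints at [1.168, 0.3, 1.521, -0, 1.321, -0.067], TCP at [0.181, 0.519, 0.303] pointing down, gripper open.
Joint ranges: [-3.03, 3.03], [-0.79, 2.21], [0.23, 2.52], [-1.04, 4.18], [0, 3.07], [-2.55, 2.55]. Speed limits (rad/s): [2.22, 2.22, 2.57, 3.14, 3.14, 3.14].

### API

Orientations are given as [roll, pitch, yaw] about the fixed x, y, z axes, in that order (R = Rz(yaw) Ry(pitch) Rx(roll)).
In Python, from station import ctrl gives the robot as it stands. The module is installed in compiled form; this text tells all that it offers.
- The arm moves only by the shell command python3 -m pendant 'ROWS' [FORCE]. ROWS is JSON, a list of rows, each an object of numbers: "rx", "ry", "rz": the turn, a rotation vector about the tool's x, y, z each as a share of 4 degrees, from -1 to 1; "tx", "ty", "tz": the shift along the tool's x, y, z each as a share of 0.04 m, from -1 to 1; "grip": the gripper command: -1 is fully open, 1 is shut, values between are in proportion. A call has 1 to 8 rows; each row shifts and turns the pose as measured when the row begins, along the tool's axes as they then stand; what a row does not reach is not made up. A row lasts 1/12 s, in which the tool goes at most 41.7 mm and 7.16 degrees, less where a joint would pass 70% of its speed; a pose out of reach is approached as far as the arm can. A call with a number of a shift or a turn outside -1 to 1 is refused whole. A call with a gripper value outside its range is refused whole. The fingers move at their own pace and stop on an object; FORCE is the grip in N (left out, the last holds). Time passes only in rows, so rows that do not move let the fingers close. It gives the time, the measured TCP pose, the force and the opening at its end, in the units of the state.
- ctrl.get_obs(): the state, without advancing time (a new reading comes with each control period).
- ctrl.camera(name): name is "scene" or "top" or "wrist"; returns a dict with "pixels" (384x512x3 uint8, blue, green, red), "fx", "fy", "cx", "cy" (pixels), "k1" (the pictures are not rectified: a ray, as slopes to the right and down, at radius r is drawn at 1 + k1 r^2 times it, then the intrinsics apply), "world_from_camera" (4x4, takes a point from camera to world coordinates). Camera axes: x right, y up, looking along -z (the intrinsics and any distortion apply to the point x, -y, -z); pixel columns grow to the right and rows downward; lengths in m; the calibration is good to about 2 mm. A picture is of the moment at which its call begins. There is no depth.
- ctrl.hand_in(): hands the job in, once; it reports no verdict.
The state is a dict: "time_s": time; "qpos": joint angles; "joint_vel": joint speeds; "tau": joint torques, N m; "ee_pos": TCP position; "eef_rot": TCP orientation; "force": force on the tool from outside, world axes, zero at the start; "moment": the same for the moment, N m; "grip_width": finger opening in m.
Only numpy, scipy, OpenCV 4.12 (cv2) and the standard library are available. Lean on these libraries where they do the work, as an engineer would, in place of code of your own. Each camera call takes 0.05 s, during which the arm holds its last target.

## Working session

There is one attempt and no reset: what is moved stays moved. The work goes in short steps, Python scripts to look and compute and a shell command to move; the robot and the scene stay as the last step left them, time stands still between calls to the robot, and variables do not carry over. Pictures are saved under pics/ and viewed, and the job is handed in when it is done.

```bash
mkdir -p pics
cat > h.py <<'E'
import numpy as np,cv2
from station import ctrl
def snap(n,f):
    c=ctrl.camera(n); cv2.imwrite('pics/'+f,c['pixels']); 
    np.save('pics/'+f+'.npy',{k:c[k] for k in c},allow_pickle=True); return c
def load(f): return np.load('pics/'+f+'.npy',allow_pickle=True).item()
def ray(c,u,v):
    K=np.array([[c['fx'],0,c['cx']],[0,c['fy'],c['cy']],[0,0,1.]])
    x,y=(u-c['cx'])/c['fx'],(v-c['cy'])/c['fy']
    rd=np.hypot(x,y); r=rd
    for _ in range(30): r=rd/(1+c['k1']*r*r)
    s=r/rd if rd>0 else 1
    T=np.array(c['world_from_camera']); d=T[:3,:3]@np.array([x*s,-y*s,-1]); return T[:3,3],d/np.linalg.norm(d)
def onz(c,u,v,z):
    o,d=ray(c,u,v); return o+d*(z-o[2])/d[2]
def tri(rs):
    A=np.zeros((3,3));b=np.zeros(3)
    for o,d in rs:
        P=np.eye(3)-np.outer(d,d);A+=P;b+=P@o
    p=np.linalg.solve(A,b); return p,[np.linalg.norm((np.eye(3)-np.outer(d,d))@(p-o)) for o,d in rs]
def proj(c,p):
    T=np.array(c['world_from_camera']); q=T[:3,:3].T@(np.array(p)-T[:3,3]); x,y=q[0]/-q[2],-q[1]/-q[2]
    s=1+c['k1']*(x*x+y*y); return c['fx']*x*s+c['cx'],c['fy']*y*s+c['cy']
E
python3 - <<'E'
from h import *
np.set_printoptions(precision=4,suppress=True)
for n in ('scene','top','wrist'):
    c=snap(n,n+'0.png'); print(n,c['fx'],c['k1'],np.array(c['world_from_camera']))
print(ctrl.get_obs())
E
```

```text
scene 492.70480192690616 -0.0664888058451751 [[ 0.8463 -0.4267  0.319   0.7831]
 [ 0.5327  0.687  -0.4943 -0.3845]
 [-0.0082  0.5882  0.8086  0.6934]
 [ 0.      0.      0.      1.    ]]
top 401.6420522031303 -0.05767085112844654 [[-0.0207  0.999  -0.0388  0.4977]
 [-0.9995 -0.0198  0.0254  0.0136]
 [ 0.0246  0.0393  0.9989  0.7415]
 [ 0.      0.      0.      1.    ]]
wrist 345.3511698172456 -0.060267603195005785 [[ 0.3286 -0.905  -0.2702  0.102 ]
 [ 0.9445  0.3147  0.0945  0.5467]
 [-0.0005 -0.2863  0.9581  0.3849]
 [ 0.      0.      0.      1.    ]]
{'time_s': 0.15, 'qpos': array([ 1.1684,  0.3003,  1.5214,  0.    ,  1.3207, -0.0666]), 'joint_vel': array([ 0.0003, -0.0019, -0.0018, -0.0009,  0.0002, -0.0003]), 'tau': array([ -0.0009, -53.1964, -35.2816,   0.0708,   0.0236,  -0.0001]), 'ee_pos': array([0.1812, 0.5192, 0.3022]), 'eef_rot': array([-3.1407, -0.0001,  2.8058]), 'force': array([ 0.5216, -0.2157, -0.5188]), 'moment': array([-0.0119, -0.0422,  0.0077]), 'grip_width': 0.09412144815405842}
```

View pics/scene0.png

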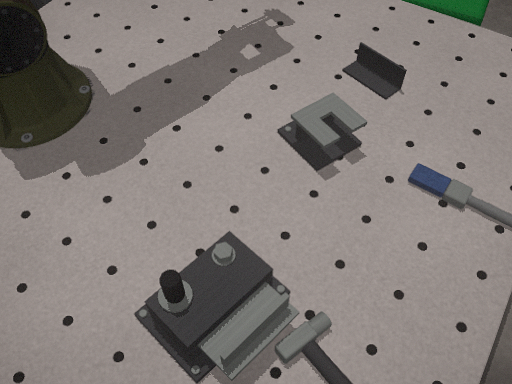

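View pics/top0.png

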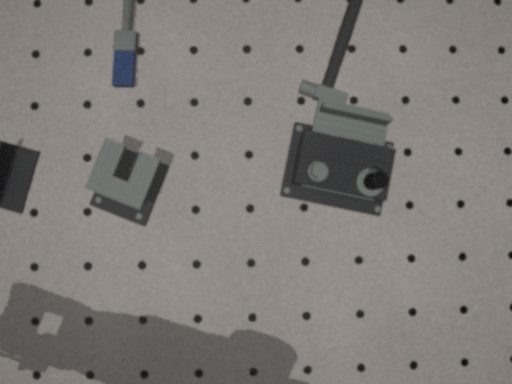

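View pics/wrist0.png

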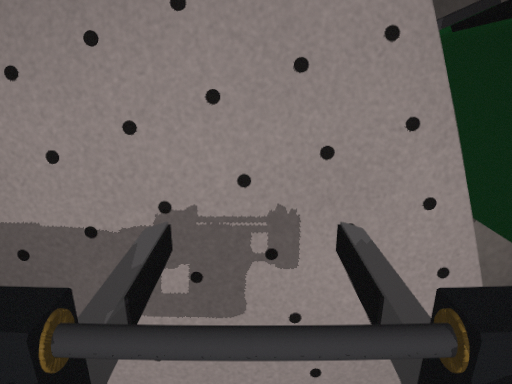

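Run:
```python
from h import *
t=load('top0.png')['pixels'];s=load('scene0.png')['pixels']
g=lambda i:np.clip(i.astype(float)*1.6,0,255).astype(np.uint8)
R=lambda i,x,y,w,h,k:cv2.resize(g(i[y:y+h,x:x+w]),None,fx=k,fy=k,interpolation=cv2.INTER_CUBIC)
cv2.imwrite('pics/a.png',np.hstack([R(t,75,120,120,120,5)[:400*2//1],]))
cv2.imwrite('pics/b.png',R(t,270,80,140,140,4))
cv2.imwrite('pics/c.png',R(s,270,80,110,90,6))
cv2.imwrite('pics/d.png',R(s,120,220,190,160,4))
```

```text
(no output)
```

View pics/a.png

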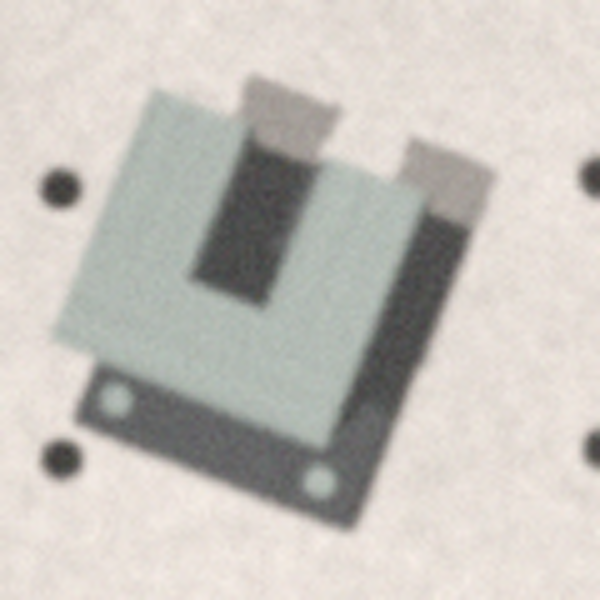

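View pics/b.png

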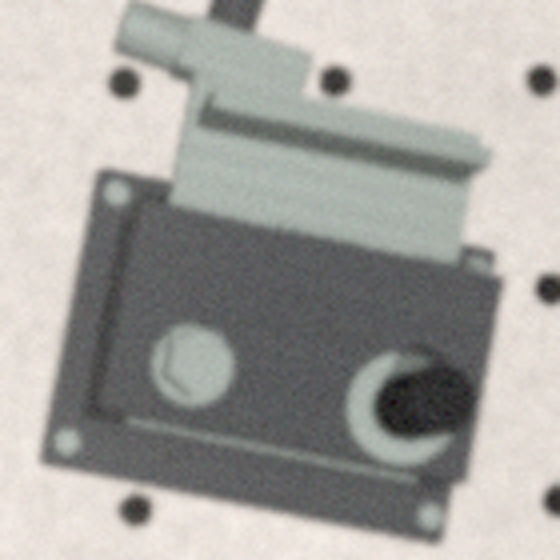

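View pics/c.png

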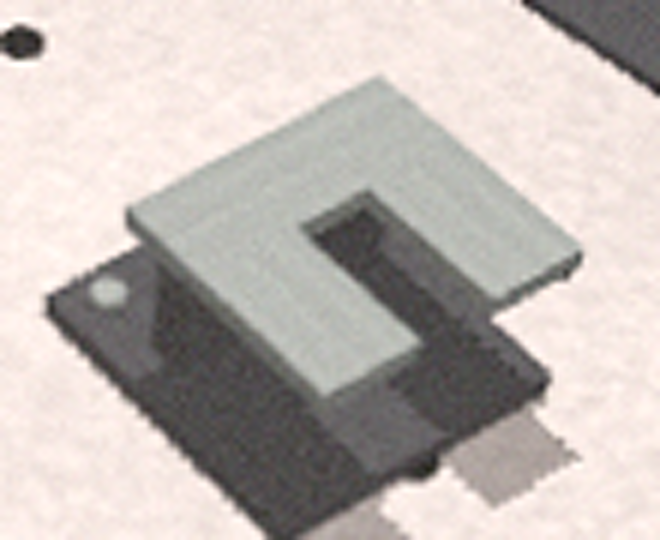

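View pics/d.png

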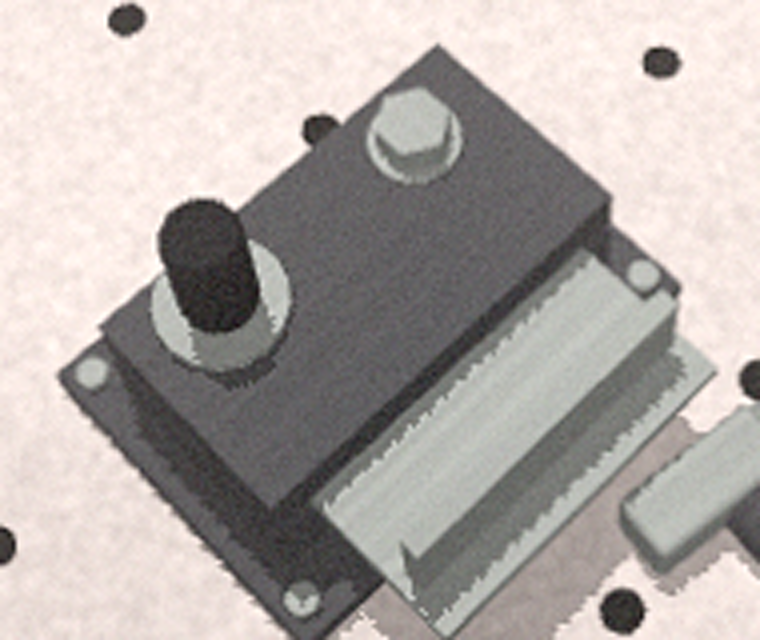

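```bash
python3 - <<'E'
from h import *
np.set_printoptions(precision=4,suppress=True)
t=load('top0.png');s=load('scene0.png')
def o(p,k,x,y): return ((p[0]+.5)/k-.5+x,(p[1]+.5)/k-.5+y)
N=[(190,278),(268,305),(248,142),(325,166)]   # closedL closedR mouthL mouthR
P=[onz(t,*o(p,5,75,120),.07) for p in N]; print('notch top',*P,sep='\n')
S=[(153,88),(52,337),(325,447),(428,195)]
Q=[onz(t,*o(p,5,75,120),.07) for p in S]; print('shelf top',*Q,'mean',np.mean(Q,0),sep='\n')
N2=[(302,228),(370,190),(420,345),(490,302)]  # closed, closed, mouth, mouth in scene
P2=[onz(s,*o(p,6,270,80),.07) for p in N2]; print('notch scene',*P2,sep='\n')
S2=[(380,76),(128,210),(322,396),(582,250)]
Q2=[onz(s,*o(p,6,270,80),.07) for p in S2]; print('shelf scene',*Q2,sep='\n')
for n,c,box,thr in (('top',t,(350,160,50,40),30),('scene',s,(150,260,50,50),22)):
    x,y,w,h=box; g=c['pixels'][y:y+h,x:x+w].max(2); print(n,np.percentile(g,[1,5,10,30]))
# collar, head
print('collar top',onz(t,*o((403,407),4,270,80),.076)); print('collar scene',onz(s,*o((222,302),4,120,220),.076))
print('knobtop scene',onz(s,*o((200,236),4,120,220),.126)); print('knobtop top',onz(t,*o((440,398),4,270,80),.126))
print('bolt top',onz(t,*o((195,365),4,270,80),.083),'scene',onz(s,*o((413,118),4,120,220),.086))
E
python3 - <<'E'
from h import *
R=lambda i,x,y,w,h,k:cv2.resize(np.clip((i[y:y+h,x:x+w].astype(float)-10)*4,0,255).astype(np.uint8),None,fx=k,fy=k,interpolation=cv2.INTER_CUBIC)
t=load('top0.png')['pixels'];s=load('scene0.png')['pixels']
cv2.imwrite('pics/e.png',np.hstack([R(t,350,155,50,50,8),R(s,148,260,50,50,8)]))
E
```

```text
notch top
[0.5603 0.2307 0.07  ]
[0.5507 0.2045 0.07  ]
[0.6058 0.2109 0.07  ]
[0.5971 0.185  0.07  ]
shelf top
[0.6248 0.243  0.07  ]
[0.5415 0.2773 0.07  ]
[0.5029 0.1858 0.07  ]
[0.5866 0.1505 0.07  ]
mean
[0.5639 0.2142 0.07  ]
notch scene
[0.5501 0.2045 0.07  ]
[0.56   0.2294 0.07  ]
[0.6003 0.1807 0.07  ]
[0.6101 0.2066 0.07  ]
shelf scene
[0.5402 0.2758 0.07  ]
[0.5028 0.1838 0.07  ]
[0.5854 0.1484 0.07  ]
[0.6241 0.2401 0.07  ]
top [23.99 29.   33.   57.  ]
scene [24. 30. 34. 60.]
collar top [ 0.5413 -0.2015  0.076 ]
collar scene [ 0.5412 -0.2036  0.076 ]
knobtop scene [ 0.5411 -0.2038  0.126 ]
knobtop top [ 0.5413 -0.2001  0.126 ]
bolt top [ 0.5598 -0.1125  0.083 ] scene [ 0.5598 -0.1142  0.086 ]
```

View pics/e.png

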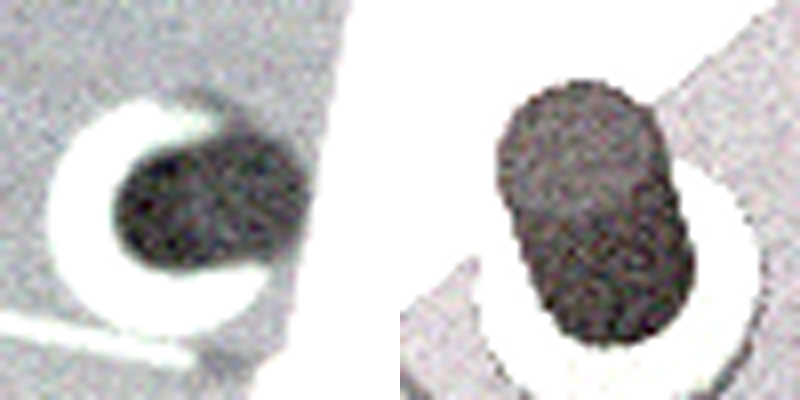

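```bash
python3 -m pendant '[{"tx":-0.4,"ty":-0.4,"grip":-1},{"tx":-0.7,"ty":-0.7},{"tx":-0.7,"ty":-0.7},{"tx":-0.7,"ty":-0.7},{"tx":-0.7,"ty":-0.7},{"tx":-0.7,"ty":-0.7},{"tx":-0.7,"ty":-0.7},{"tx":-0.7,"ty":-0.7}]'
```

```text
$[0]: bad value
```

```bash
python3 -m pendant '[{"rx":0,"ry":0,"rz":0,"tx":-0.4,"ty":-0.4,"tz":0,"grip":-1},{"rx":0,"ry":0,"rz":0,"tx":-0.7,"ty":-0.7,"tz":0,"grip":-1},{"rx":0,"ry":0,"rz":0,"tx":-0.7,"ty":-0.7,"tz":0,"grip":-1},{"rx":0,"ry":0,"rz":0,"tx":-0.7,"ty":-0.7,"tz":0,"grip":-1}]'
```

```text
time_s: 0.48
ee_pos: [0.2415, 0.3915, 0.2999]
eef_rot: [-3.138, -0.001, 2.813]
force: [0.7, 0.1, 0.1]
grip_width: 0.0939
```

```bash
python3 -m pendant '[{"rx":0,"ry":0,"rz":0,"tx":-0.7,"ty":-0.7,"tz":0,"grip":-1},{"rx":0,"ry":0,"rz":0,"tx":-0.7,"ty":-0.7,"tz":0,"grip":-1},{"rx":0,"ry":0,"rz":0,"tx":-0.7,"ty":-0.7,"tz":0,"grip":-1},{"rx":0,"ry":0,"rz":0,"tx":-0.7,"ty":-0.7,"tz":0,"grip":-1},{"rx":0,"ry":0,"rz":0,"tx":-0.7,"ty":-0.7,"tz":0,"grip":-1},{"rx":0,"ry":0,"rz":0,"tx":-0.7,"ty":-0.7,"tz":0,"grip":-1},{"rx":0,"ry":0,"rz":0,"tx":-0.7,"ty":-0.7,"tz":0,"grip":-1},{"rx":0,"ry":0,"rz":0,"tx":-0.7,"ty":-0.7,"tz":0,"grip":-1}]'
```

```text
time_s: 1.15
ee_pos: [0.3832, 0.0926, 0.3004]
eef_rot: [-3.139, 0.0, 2.817]
force: [-0.0, 0.1, 0.1]
grip_width: 0.0942
```

```bash
python3 -m pendant '[{"rx":0,"ry":0,"rz":0,"tx":-0.7,"ty":-0.7,"tz":0,"grip":-1},{"rx":0,"ry":0,"rz":0,"tx":-0.7,"ty":-0.7,"tz":0,"grip":-1},{"rx":0,"ry":0,"rz":0,"tx":-0.7,"ty":-0.7,"tz":0,"grip":-1},{"rx":0,"ry":0,"rz":0,"tx":-0.7,"ty":-0.7,"tz":0,"grip":-1},{"rx":0,"ry":0,"rz":0,"tx":-0.7,"ty":-0.7,"tz":0,"grip":-1},{"rx":0,"ry":0,"rz":0,"tx":-0.4,"ty":-0.4,"tz":0,"grip":-1}]'
```

```text
time_s: 1.65
ee_pos: [0.4833, -0.1192, 0.3009]
eef_rot: [-3.139, 0.001, 2.814]
force: [0.1, 1.6, 0.2]
grip_width: 0.0941
```

```bash
python3 -m pendant '[{"rx":0,"ry":0,"rz":1,"tx":0,"ty":0,"tz":0,"grip":-1},{"rx":0,"ry":0,"rz":1,"tx":0,"ty":0,"tz":0,"grip":-1},{"rx":0,"ry":0,"rz":1,"tx":0,"ty":0,"tz":0,"grip":-1},{"rx":0,"ry":0,"rz":1,"tx":0,"ty":0,"tz":0,"grip":-1},{"rx":0,"ry":0,"rz":1,"tx":0,"ty":0,"tz":0,"grip":-1},{"rx":0,"ry":0,"rz":1,"tx":0,"ty":0,"tz":0,"grip":-1},{"rx":0,"ry":0,"rz":1,"tx":0,"ty":0,"tz":0,"grip":-1},{"rx":0,"ry":0,"rz":1,"tx":0,"ty":0,"tz":0,"grip":-1}]'
```

```text
time_s: 2.32
ee_pos: [0.4842, -0.1257, 0.2977]
eef_rot: [-3.136, -0.002, 2.224]
force: [-0.3, -0.6, 0.4]
grip_width: 0.0942
```

```bash
python3 -m pendant '[{"rx":0,"ry":0,"rz":1,"tx":0,"ty":0,"tz":0,"grip":-1},{"rx":0,"ry":0,"rz":1,"tx":0,"ty":0,"tz":0,"grip":-1},{"rx":0,"ry":0,"rz":1,"tx":0,"ty":0,"tz":0,"grip":-1},{"rx":0,"ry":0,"rz":1,"tx":0,"ty":0,"tz":0,"grip":-1},{"rx":0,"ry":0,"rz":1,"tx":0,"ty":0,"tz":0,"grip":-1},{"rx":0,"ry":0,"rz":1,"tx":0,"ty":0,"tz":0,"grip":-1},{"rx":0,"ry":0,"rz":1,"tx":0,"ty":0,"tz":0,"grip":-1},{"rx":0,"ry":0,"rz":1,"tx":0,"ty":0,"tz":0,"grip":-1}]'
```

```text
time_s: 2.98
ee_pos: [0.4836, -0.1256, 0.296]
eef_rot: [-3.133, -0.0, 1.636]
force: [0.1, 0.2, -0.3]
grip_width: 0.0943
```

```bash
python3 -m pendant '[{"rx":0,"ry":0,"rz":1,"tx":-0.6,"ty":0.48,"tz":0,"grip":-1},{"rx":-0.06,"ry":0,"rz":0,"tx":-0.7,"ty":0.5,"tz":0,"grip":-1},{"rx":-0.06,"ry":0,"rz":0,"tx":-0.5,"ty":0.4,"tz":0,"grip":-1},{"rx":0,"ry":0,"rz":0,"tx":0,"ty":0,"tz":0,"grip":-1}]'
python3 - <<'E'
from h import *
c=snap('wrist','w1.png');o=ctrl.get_obs();print(o['ee_pos'],o['eef_rot'],o['qpos'])
for p in ((.541,-.2025,.126),(.541,-.2025,.076)): print(proj(c,p))
E
```

```text
time_s: 3.32
ee_pos: [0.5413, -0.1983, 0.2951]
eef_rot: [-3.141, 0.0, 1.56]
force: [-0.9, 0.0, -0.5]
grip_width: 0.0937
[ 0.54048896 -0.19707645  0.29493514] [-3.13994045e+00 -4.01148920e-04  1.55992631e+00] [-4.13223277e-01  3.62986893e-01  1.45556139e+00 -2.86492356e-04
  1.32472172e+00 -4.02283572e-01]
(np.float64(253.42408563601407), np.float64(201.73034850330905))
(np.float64(253.56236648870944), np.float64(183.58138602844582))
```

View pics/w1.png

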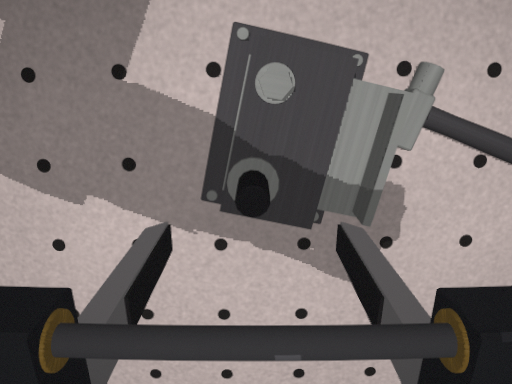

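```bash
python3 -m pendant '[{"rx":0,"ry":0,"rz":0,"tx":-0.14,"ty":0,"tz":0.4,"grip":-1},{"rx":0,"ry":0,"rz":0,"tx":0,"ty":0,"tz":0.6,"grip":-1},{"rx":0,"ry":0,"rz":0,"tx":0,"ty":0,"tz":0.6,"grip":-1},{"rx":0,"ry":0,"rz":0,"tx":0,"ty":0,"tz":0.6,"grip":-1},{"rx":0,"ry":0,"rz":0,"tx":0,"ty":0,"tz":0.3,"grip":-1},{"rx":0,"ry":0,"rz":0,"tx":0,"ty":0,"tz":0,"grip":-1}]'
```

```text
time_s: 3.87
ee_pos: [0.5382, -0.1996, 0.1916]
eef_rot: [-3.14, -0.001, 1.561]
force: [-0.2, 0.3, 0.0]
grip_width: 0.0942
```

```bash
python3 -m pendant '[{"rx":0,"ry":0,"rz":0,"tx":-0.08,"ty":0.07,"tz":0.26,"grip":-1},{"rx":0,"ry":0,"rz":0,"tx":0,"ty":0,"tz":0,"grip":-1}]'
python3 - <<'E'
from h import *
c=snap('wrist','w2.png');o=ctrl.get_obs();print(o['ee_pos'],o['eef_rot'])
E
```

```text
time_s: 4.03
ee_pos: [0.5408, -0.202, 0.1811]
eef_rot: [-3.14, -0.001, 1.562]
force: [0.5, 0.3, -0.8]
grip_width: 0.0936
[ 0.54109508 -0.20205012  0.18247589] [-3.14120381e+00 -3.39623351e-04  1.56228966e+00]
```

View pics/w2.png

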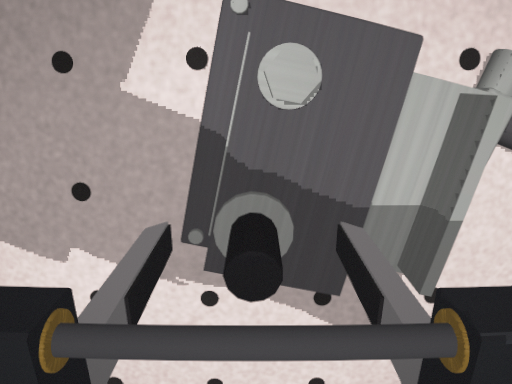

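Wrist view: the knob (253,257) is centred between the fingers (about 170 and 340 px at the tips), with the bolt clear at (290,75). Closing the gripper.

```bash
python3 -m pendant '[{"rx":0,"ry":0,"rz":0,"tx":0,"ty":0,"tz":0,"grip":1},{"rx":0,"ry":0,"rz":0,"tx":0,"ty":0,"tz":0,"grip":1},{"rx":0,"ry":0,"rz":0,"tx":0,"ty":0,"tz":0,"grip":1},{"rx":0,"ry":0,"rz":0,"tx":0,"ty":0,"tz":0,"grip":1},{"rx":0,"ry":0,"rz":0,"tx":0,"ty":0,"tz":0,"grip":1},{"rx":0,"ry":0,"rz":0,"tx":0,"ty":0,"tz":0,"grip":1},{"rx":0,"ry":0,"rz":0,"tx":0,"ty":0,"tz":0,"grip":1},{"rx":0,"ry":0,"rz":0,"tx":0,"ty":0,"tz":0,"grip":1}]' 40
python3 -m pendant '[{"rx":0,"ry":0,"rz":0,"tx":0,"ty":0,"tz":0,"grip":1},{"rx":0,"ry":0,"rz":0,"tx":0,"ty":0,"tz":0,"grip":1},{"rx":0,"ry":0,"rz":0,"tx":0,"ty":0,"tz":0,"grip":1}]' 40
```

```text
time_s: 4.75
ee_pos: [0.5421, -0.2023, 0.1865]
eef_rot: [3.136, 0.002, 1.562]
force: [-0.2, -0.2, -0.3]
grip_width: 0.0439
time_s: 5.0
ee_pos: [0.5419, -0.2023, 0.1865]
eef_rot: [3.137, 0.002, 1.562]
force: [-1.3, 0.1, 1.3]
grip_width: 0.0275
```

```bash
python3 -m pendant '[{"rx":0,"ry":0,"rz":0,"tx":0,"ty":0,"tz":0,"grip":1},{"rx":0,"ry":0,"rz":0,"tx":0,"ty":0,"tz":-0.15,"grip":1},{"rx":0,"ry":0,"rz":0,"tx":0,"ty":0,"tz":-0.25,"grip":1},{"rx":0,"ry":0,"rz":0,"tx":0,"ty":0,"tz":-0.3,"grip":1}]' 40
```

```text
time_s: 5.33
ee_pos: [0.5409, -0.2019, 0.2134]
eef_rot: [-3.141, -0.0, 1.562]
force: [-0.1, 0.4, -2.6]
grip_width: 0.0272
```

```bash
python3 -m pendant '[{"rx":0,"ry":0,"rz":0,"tx":0,"ty":0,"tz":-0.3,"grip":1},{"rx":0,"ry":0,"rz":0,"tx":0,"ty":0,"tz":-0.4,"grip":1},{"rx":0,"ry":0,"rz":0,"tx":0,"ty":0,"tz":-0.4,"grip":1},{"rx":0,"ry":0,"rz":0,"tx":0,"ty":0,"tz":-0.5,"grip":1},{"rx":0,"ry":0,"rz":0,"tx":0,"ty":0,"tz":-0.5,"grip":1},{"rx":0,"ry":0,"rz":0,"tx":0,"ty":0,"tz":-0.3,"grip":1},{"rx":0,"ry":0,"rz":0,"tx":0,"ty":0,"tz":0,"grip":1}]' 40
python3 - <<'E'
from h import *
c=snap('scene','s1.png');o=ctrl.get_obs();print(o['ee_pos'],o['eef_rot'])
E
```

```text
time_s: 5.92
ee_pos: [0.5406, -0.2015, 0.321]
eef_rot: [3.138, 0.001, 1.562]
force: [0.5, 0.5, -2.5]
grip_width: 0.0276
[ 0.54048457 -0.20143483  0.3198104 ] [3.13889273e+00 5.56237395e-04 1.56245517e+00]
```

View pics/s1.png

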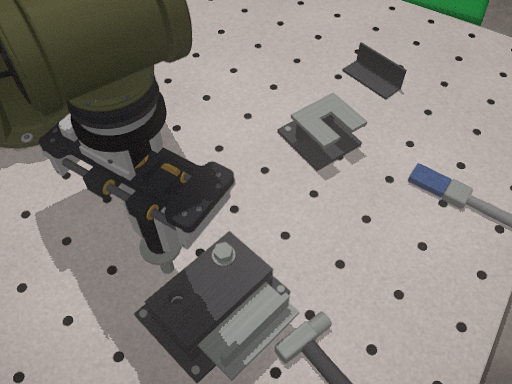

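```bash
python3 -m pendant '[{"rx":0,"ry":0,"rz":0,"tx":0.3,"ty":0.05,"tz":0,"grip":1},{"rx":0,"ry":0,"rz":0,"tx":0.6,"ty":0.1,"tz":0,"grip":1},{"rx":0,"ry":0,"rz":0,"tx":0.8,"ty":0.1,"tz":0,"grip":1},{"rx":0,"ry":0,"rz":0,"tx":0.8,"ty":0.1,"tz":0,"grip":1},{"rx":0,"ry":0,"rz":0,"tx":0.8,"ty":0.1,"tz":0,"grip":1},{"rx":0,"ry":0,"rz":0,"tx":0.8,"ty":0.1,"tz":0,"grip":1},{"rx":0,"ry":0,"rz":0,"tx":0.8,"ty":0.1,"tz":0,"grip":1},{"rx":0,"ry":0,"rz":0,"tx":0.8,"ty":0.1,"tz":0,"grip":1}]' 40
python3 -m pendant '[{"rx":0,"ry":0,"rz":0,"tx":0.8,"ty":0.1,"tz":0,"grip":1},{"rx":0,"ry":0,"rz":0,"tx":0.8,"ty":0.1,"tz":0,"grip":1},{"rx":0,"ry":0,"rz":0,"tx":0.8,"ty":0.05,"tz":0,"grip":1},{"rx":0,"ry":0,"rz":0,"tx":0.6,"ty":0,"tz":0,"grip":1},{"rx":0,"ry":0,"rz":0,"tx":0.3,"ty":0,"tz":0,"grip":1}]' 40
```

```text
time_s: 6.63
ee_pos: [0.571, 0.0346, 0.3119]
eef_rot: [-3.133, -0.001, 1.554]
force: [0.4, -1.2, -2.7]
grip_width: 0.0274
time_s: 7.05
ee_pos: [0.5803, 0.1799, 0.3057]
eef_rot: [-3.124, -0.001, 1.558]
force: [-0.8, -0.1, -1.9]
grip_width: 0.0271
```

```bash
python3 -m pendant '[{"rx":-0.15,"ry":0,"rz":0,"tx":0.4,"ty":-0.06,"tz":0,"grip":1},{"rx":-0.1,"ry":0,"rz":0,"tx":0.15,"ty":-0.03,"tz":0,"grip":1},{"rx":0,"ry":0,"rz":0,"tx":0,"ty":0,"tz":0,"grip":1},{"rx":0,"ry":0,"rz":0,"tx":0,"ty":0,"tz":0,"grip":1}]' 40
python3 - <<'E'
from h import *
c=snap('scene','s2.png');snap('top','t2.png');o=ctrl.get_obs();print(o['ee_pos'],o['eef_rot'])
i=cv2.resize(np.clip(c['pixels'][40:200,230:400].astype(float)*1.6,0,255).astype(np.uint8),None,fx=3.5,fy=3.5,interpolation=cv2.INTER_CUBIC)
cv2.imwrite('pics/s2c.png',i)
E
```

```text
time_s: 7.38
ee_pos: [0.5753, 0.2055, 0.3022]
eef_rot: [-3.137, 0.001, 1.562]
force: [-0.1, 0.1, -2.9]
grip_width: 0.0275
[0.57554383 0.20487548 0.30247646] [-3.13731092e+00  9.32050271e-04  1.56085264e+00]
```

View pics/s2c.png

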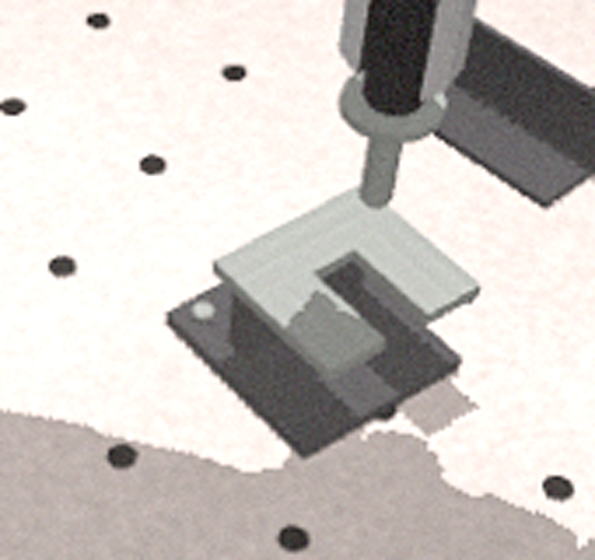

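Run:
```python
from h import *
c=load('s2.png')
for p,z in (((376,198),.131),((393,103),.192)): print(onz(c,p[0]/3.5+230-.36,p[1]/3.5+40-.36,z))
```

```text
[0.57416122 0.20621724 0.131     ]
[0.57602811 0.20173066 0.192     ]
```

```bash
python3 -m pendant '[{"rx":-0.05,"ry":0,"rz":0,"tx":0.08,"ty":0,"tz":0.3,"grip":1},{"rx":0,"ry":0,"rz":0,"tx":0,"ty":0,"tz":0.4,"grip":1},{"rx":0,"ry":0,"rz":0,"tx":0,"ty":0,"tz":0.3,"grip":1},{"rx":0,"ry":0,"rz":0,"tx":0,"ty":0,"tz":0,"grip":1}]' 40
```

```text
time_s: 7.82
ee_pos: [0.5767, 0.2041, 0.2622]
eef_rot: [3.14, 0.001, 1.556]
force: [-0.3, -0.0, -3.3]
grip_width: 0.0273
```

```bash
python3 -m pendant '[{"rx":0,"ry":0,"rz":0,"tx":0.12,"ty":-0.03,"tz":0.05,"grip":1},{"rx":0,"ry":0,"rz":0,"tx":0,"ty":0,"tz":0,"grip":1}]' 40
python3 - <<'E'
from h import *
c=snap('scene','s3.png');o=ctrl.get_obs();print(o['ee_pos'],o['eef_rot'])
i=cv2.resize(np.clip(c['pixels'][40:200,230:400].astype(float)*1.6,0,255).astype(np.uint8),None,fx=3.5,fy=3.5,interpolation=cv2.INTER_CUBIC)
cv2.imwrite('pics/s3c.png',i)
E
```

```text
time_s: 7.98
ee_pos: [0.5758, 0.208, 0.2603]
eef_rot: [3.141, 0.001, 1.554]
force: [0.3, -0.4, -3.6]
grip_width: 0.0275
[0.57605404 0.20774856 0.26088166] [3.13974064e+00 7.28155480e-04 1.55417536e+00]
```

View pics/s3c.png

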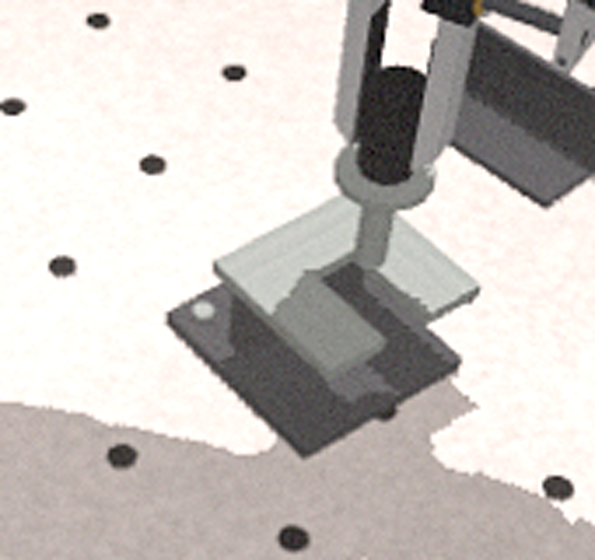

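```bash
python3 - <<'E'
from h import *
c=load('s3.png')
print(onz(c,371/3.5+230-.36,259/3.5+40-.36,.0895))
E
python3 -m pendant '[{"rx":0,"ry":0,"rz":0,"tx":0,"ty":0,"tz":0.25,"grip":1},{"rx":0,"ry":0,"rz":0,"tx":0,"ty":0,"tz":0.25,"grip":1},{"rx":0,"ry":0,"rz":0,"tx":0.02,"ty":0,"tz":0.2,"grip":1},{"rx":0,"ry":0,"rz":0,"tx":0.02,"ty":0,"tz":0.1,"grip":1}]' 40
```

```text
[0.57605369 0.20894984 0.0895    ]
time_s: 8.37
ee_pos: [0.5768, 0.2095, 0.2284]
eef_rot: [3.136, -0.0, 1.554]
force: [-0.7, -0.1, -3.1]
grip_width: 0.0274
```

Shank is entering the notch with no contact force; continue down (contact expected at TCP z ≈ 0.1865).

```bash
python3 -m pendant '[{"rx":0.05,"ry":0,"rz":0,"tx":-0.03,"ty":0,"tz":0.25,"grip":1},{"rx":0.02,"ry":0,"rz":0,"tx":0,"ty":0,"tz":0.25,"grip":1},{"rx":0,"ry":0,"rz":0,"tx":0,"ty":0,"tz":0.2,"grip":1},{"rx":0,"ry":0,"rz":0,"tx":0,"ty":0,"tz":0.1,"grip":1},{"rx":0,"ry":0,"rz":0,"tx":0,"ty":0,"tz":0,"grip":1}]' 40
```

```text
time_s: 8.78
ee_pos: [0.5762, 0.2082, 0.1906]
eef_rot: [-3.139, 0.001, 1.554]
force: [0.2, -0.2, -3.0]
grip_width: 0.0272
```

```bash
python3 -m pendant '[{"rx":0,"ry":0,"rz":0,"tx":0,"ty":0,"tz":0.04,"grip":1},{"rx":0,"ry":0,"rz":0,"tx":0,"ty":0,"tz":0.03,"grip":1}]' 40
python3 -m pendant '[{"rx":0,"ry":0,"rz":0,"tx":0,"ty":0,"tz":0.03,"grip":1}]' 40
```

```text
time_s: 8.95
ee_pos: [0.5763, 0.2082, 0.1877]
eef_rot: [-3.139, 0.001, 1.554]
force: [0.4, -0.2, -2.3]
grip_width: 0.0276
time_s: 9.03
ee_pos: [0.5765, 0.2082, 0.1867]
eef_rot: [-3.139, 0.0, 1.554]
force: [-0.0, -0.7, -1.5]
grip_width: 0.0274
```

```bash
python3 -m pendant '[{"rx":0,"ry":0,"rz":0,"tx":0,"ty":0,"tz":0.03,"grip":1}]' 40
python3 -m pendant '[{"rx":0,"ry":0,"rz":0,"tx":0,"ty":0,"tz":0.03,"grip":1}]' 40
```

```text
time_s: 9.12
ee_pos: [0.5765, 0.2083, 0.1864]
eef_rot: [-3.14, 0.0, 1.554]
force: [-9.2, -2.7, 15.0]
grip_width: 0.0273
time_s: 9.2
ee_pos: [0.5766, 0.2083, 0.1865]
eef_rot: [-3.141, 0.0, 1.555]
force: [-5.9, -2.3, 7.8]
grip_width: 0.0273
```

Run:
```python
from h import *
c=snap('scene','s4.png');o=ctrl.get_obs();print(o['ee_pos'],o['force'])
i=cv2.resize(np.clip(c['pixels'][40:200,230:400].astype(float)*1.6,0,255).astype(np.uint8),None,fx=3.5,fy=3.5,interpolation=cv2.INTER_CUBIC)
cv2.imwrite('pics/s4c.png',i)
```

```text
[0.57657597 0.20828412 0.18651763] [-4.65394277 -0.755394    6.19690063]
```

View pics/s4c.png

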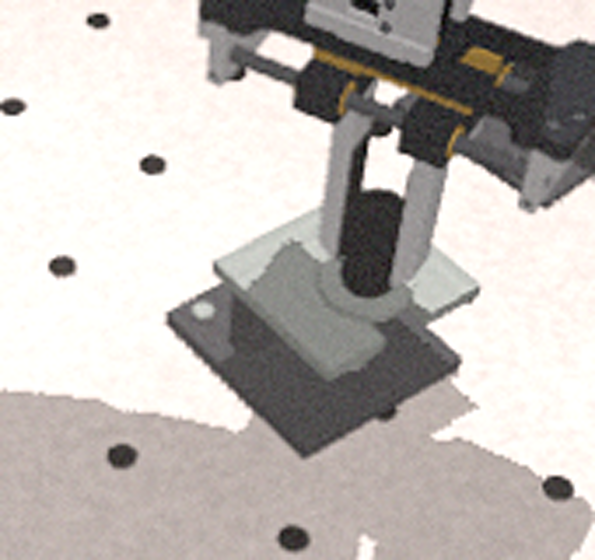

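The collar lies on the shelf around crop (368,290), over the notch. Now release, with a light rise compensation left out.

```bash
python3 -m pendant '[{"rx":0,"ry":0,"rz":0,"tx":0,"ty":0,"tz":0,"grip":0.3},{"rx":0,"ry":0,"rz":0,"tx":0,"ty":0,"tz":0,"grip":0.2},{"rx":0,"ry":0,"rz":0,"tx":0,"ty":0,"tz":0,"grip":0},{"rx":0,"ry":0,"rz":0,"tx":0,"ty":0,"tz":0,"grip":-0.5},{"rx":0,"ry":0,"rz":0,"tx":0,"ty":0,"tz":0,"grip":-1},{"rx":0,"ry":0,"rz":0,"tx":0,"ty":0,"tz":0,"grip":-1},{"rx":0,"ry":0,"rz":0,"tx":0,"ty":0,"tz":0,"grip":-1},{"rx":0,"ry":0,"rz":0,"tx":0,"ty":0,"tz":0,"grip":-1}]' 40
```

```text
time_s: 9.92
ee_pos: [0.5775, 0.2086, 0.1888]
eef_rot: [3.138, -0.001, 1.555]
force: [-0.0, 0.2, 0.4]
grip_width: 0.0739
```

```bash
python3 -m pendant '[{"rx":0,"ry":0,"rz":0,"tx":0,"ty":0,"tz":0,"grip":-1},{"rx":0,"ry":0,"rz":0,"tx":0,"ty":0,"tz":0,"grip":-1},{"rx":0,"ry":0,"rz":0,"tx":0,"ty":0,"tz":0,"grip":-1}]'
python3 - <<'E'
from h import *
c=snap('wrist','w5.png')
E
```

```text
time_s: 10.17
ee_pos: [0.5774, 0.2086, 0.1886]
eef_rot: [3.138, -0.001, 1.555]
force: [-0.3, 0.0, 0.4]
grip_width: 0.0928
```

View pics/w5.png

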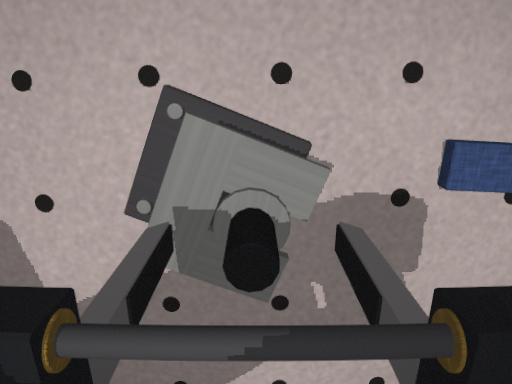

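Fingers are open and clear on both sides of the knob (252,250), which stands upright in the notch. Rise straight up, then back off for an unobstructed check.

```bash
python3 -m pendant '[{"rx":0,"ry":0,"rz":0,"tx":0,"ty":0,"tz":-0.4,"grip":-1},{"rx":0,"ry":0,"rz":0,"tx":0,"ty":0,"tz":-0.7,"grip":-1},{"rx":0,"ry":0,"rz":0,"tx":0,"ty":0,"tz":-0.8,"grip":-1},{"rx":0,"ry":0,"rz":0,"tx":0,"ty":0,"tz":-0.8,"grip":-1},{"rx":0,"ry":0,"rz":0,"tx":0,"ty":-0.8,"tz":0,"grip":-1},{"rx":0,"ry":0,"rz":0,"tx":0,"ty":-0.8,"tz":0,"grip":-1},{"rx":0,"ry":0,"rz":0,"tx":0,"ty":-0.8,"tz":0,"grip":-1},{"rx":0,"ry":0,"rz":0,"tx":0,"ty":-0.8,"tz":0,"grip":-1}]'
python3 -m pendant '[{"rx":0,"ry":0,"rz":0,"tx":0,"ty":-0.8,"tz":0,"grip":-1},{"rx":0,"ry":0,"rz":0,"tx":0,"ty":-0.5,"tz":0,"grip":-1},{"rx":0,"ry":0,"rz":0,"tx":0,"ty":0,"tz":0,"grip":-1},{"rx":0,"ry":0,"rz":0,"tx":0,"ty":0,"tz":0,"grip":-1}]'
python3 - <<'E'
from h import *
c=snap('scene','s6.png');t=snap('top','t6.png')
g=lambda i,x,y,w,h:cv2.resize(np.clip(i[y:y+h,x:x+w].astype(float)*1.8,0,255).astype(np.uint8),(400,400),interpolation=cv2.INTER_CUBIC)
cv2.imwrite('pics/s6c.png',np.hstack([g(c['pixels'],270,70,100,100),g(t['pixels'],75,120,100,100)]))
E
```

```text
time_s: 10.88
ee_pos: [0.4486, 0.2098, 0.3004]
eef_rot: [3.137, -0.002, 1.551]
force: [0.2, -0.5, -0.2]
grip_width: 0.0939
time_s: 11.22
ee_pos: [0.3895, 0.2106, 0.3013]
eef_rot: [3.135, -0.003, 1.554]
force: [0.2, 0.1, 0.3]
grip_width: 0.0938
```

View pics/s6c.png

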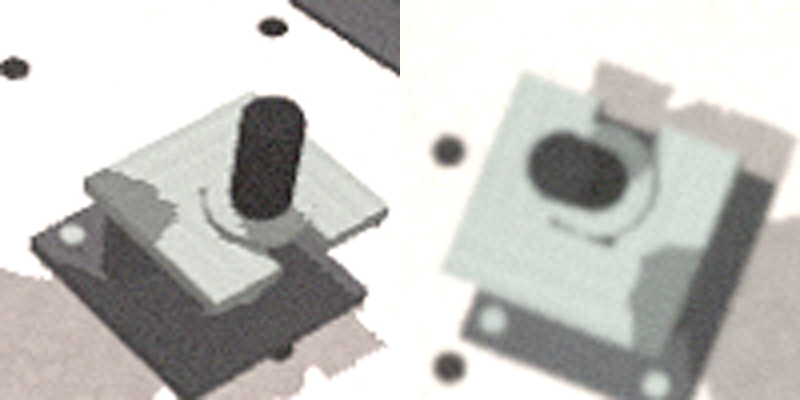

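View pics/s6.png

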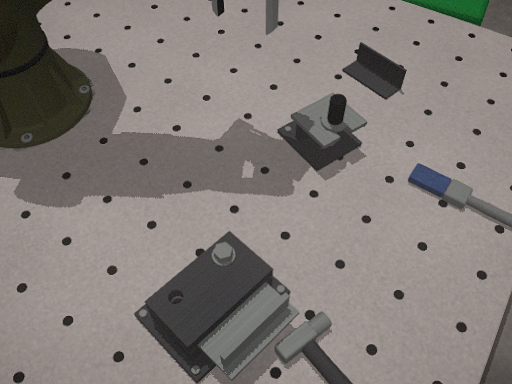

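Run:
```python
from h import *
c=load('s6.png');t=load('t6.png')
print(onz(c,275/4+270-.4,117/4+70-.4,.126),onz(c,264/4+270-.4,200/4+70-.4,.076))
print(onz(t,164*1/4+75-.4-.0+(0),170/4+120-.4,.126),onz(t,(604-400)/4+75-.4,185/4+120-.4,.076))
print(onz(c,224,249,.086),ctrl.get_obs()['joint_vel'])
```

```text
[0.57695102 0.20682862 0.126     ] [0.57790123 0.20893443 0.076     ]
[0.57522402 0.20782227 0.126     ] [0.57491243 0.20693848 0.076     ]
[ 0.56100126 -0.11319264  0.086     ] [-0.00901243  0.02170773 -0.01406549  0.0006137  -0.00065032 -0.00091639]
```

Knob top and bottom agree to about 2 mm in both views, so the pin is upright at (0.576, 0.208). That is within a few mm of the notch middle, towards the closed end. The bolt has not moved.

```bash
python3 -c "
from station import ctrl
print(ctrl.hand_in())"
```

```text
the job is handed in; nothing more can be done
None
```

I drew the locating pin straight up out of its bore, carried it to the rack and lowered it through the notch until the collar touched the shelf. I then released it, rose straight up and backed off. The job was handed in at about 11.3 s on the robot's clock; the limit is 42 s.

- **Contact:** The highest wrist force printed after any move was about 18 N, at touch-down on the shelf. During the lift it stayed under 3 N, mostly the pin's own weight.
- **Pin:** In the scene and top pictures, the knob's top and base agree to about 2 mm, so it hangs upright. It stands about 4 mm from the notch middle, towards the closed end, with the collar on the shelf.
- **Bolt:** It stayed in its bore, about 1 mm from where I first measured it, which is within the camera error.
- **Checks:** None failed. The two cameras differed by 1–3 mm, about what the calibration allows. One early move command was refused for leaving out some of the row values, and nothing moved.

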